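Refit the pointer knob of the variable transformer

ROBOT

A 6-joint arm with a two-finger parallel gripper is mounted at the origin on the work surface. World frame = base frame: x ahead of the robot, y to its left, z up, the work surface at z = 0. Lengths are in mm, angles in rad, forces in N, time in s.
With the tool pointing down it reaches from about 400 to 925 mm from the base axis. Payload 12.5 kg.
Tool frame: the origin (TCP) lies between the finger pads, 19 mm behind the fingertips; this is the grasp point; z points along the fingers, y is the line along which they close (so a half turn about z gives the same grasp; the last joint's range is limited). The gripper opens to 95 mm and grips with 3 to 60 N. Pads are 20 mm wide; open, the fingers measure 119 mm over their backs; the gripper's body (75 mm by 180 mm) begins 59 mm behind the grasp point.
Start: joints at [1.145, 0.491, 1.559, -0, 1.092, -0.106], TCP at [196.468, 593.334, 233.461] pointing down, gripper open.
Joint ranges: [-3.1, 3.1], [-0.84, 2.19], [0.05, 2.79], [-1.13, 4.28], [0.06, 2.93], [-2.69, 2.69]. Speed limits (rad/s): [2.22, 2.22, 2.79, 3.14, 3.14, 3.14].

INTERFACE

Orientations are given as [roll, pitch, yaw] about the fixed x, y, z axes, in that order (R = Rz(yaw) Ry(pitch) Rx(roll)).
In Python, from cell import env, eyes gives the robot as it stands.
- The arm moves only by the shell command python3 -m inch 'ROWS'. ROWS is JSON, a list of rows, each a list of 3 entries, a list of its own where there are three numbers: the shift along the tool's x, y, z in units of 60 mm (1.0 is 60 mm), then the turn about the tool's z in units of 5 degrees (1.0 is 5 degrees), then the closure, from -1 (fully open) to 1 (shut). In form: [[[tx, ty, tz], turn, claw], ...]. A call has exactly 10 rows; each row shifts and turns the commanded pose from where the row before left it, along the tool's axes as they then stand; what a row does not reach is not made up. A row lasts 1/8 s, in which the tool goes at most 62.5 mm and 10.7 degrees, less where a joint would pass 70% of its speed; a pose out of reach is approached as far as the arm can. A call is refused whole if a number of a shift passes 1 or a number of a turn 1, either way. A call with a gripper value outside its range is refused whole. The fingers move at their own pace and stop on an object; the grip force is fixed at half the most. Time passes only in rows, so rows that do not move let the fingers close, or fill a call up. It gives the time, the measured TCP pose, the force, the opening and the grip force at its end, in the units of the state.
- env.state(): the state, without advancing time (a new reading comes with each control period).
- eyes.read_camera(name): name is "side" or "top" or "wrist"; returns a dict with "pixels" (420x560x3 uint8, red, green, blue), "fx", "fy", "cx", "cy" (pixels), "extrinsics" (4x4, takes a point from world to camera coordinates). Camera axes: x right, y down, z forward; pixel columns grow to the right and rows downward; lengths in mm; the calibration is good to about 2 mm. A picture is of the moment at which its call begins. There is no depth.
- env.job_done(): hands the job in; it is judged then, once.
Trained networks look in a picture, given as the dict that the camera call returned (one of the last four; its "shot" number tells which), for a name from the list of things; names that differ only in an ending like _2 or _b are one class to them, and where a whole thing is asked for, a point or a joint stands for the part that bears it (a point fixed in the world has none). Each returns a list of dicts, best first, with "score" (0 to 1); they miss things now and then, are a little off and sometimes report something else, mostly with a low value. They report only what shows in the picture. A call takes as long as a camera call.
- eyes.boxes_of(name, picture): "centre" ([row, column] in pixels, amid what is visible of it).
- eyes.cut_out(name, picture): "mask" (420x560 bool, what is visible of it) and "centre" ([row, column] in pixels, amid what is visible of it).
- eyes.spot_point(name, picture): "centre" ([row, column] in pixels: a listed point, or the origin of a listed thing).
The state is a dict: "t": time; "joints": joint angles; "qvel": joint speeds; "tau": joint torques, N m; "eef_pos": TCP position; "tcp_rot": TCP orientation; "ft_force": force on the tool from outside, world axes, zero at the start; "moment": the same for the moment, N m; "opening": opening from 0.0 (shut) to 1.0 (fully open); "grip_force": force on a finger pad.
Only numpy, scipy, OpenCV 4.12 (cv2) and the standard library are available. Lean on these libraries where they do the work, as an engineer would, in place of code of your own. Each camera call takes 0.05 s, during which the arm holds its last target. There are 200 camera calls.

TASK

The black pointer knob has come off the variable transformer: put it back on the bare spindle, feeling lightly for the flat rather than forcing it, and push it down until it snaps fully home. Then turn its pointer back anticlockwise to the zero mark of the dial and let go; leave the other things on the bench where they are.

Things in the scene. Friction and masses are not known exactly. Their poses are not given: they have to be found in the camera images.
- knob: Black plastic pointer knob, about 120 g, standing bore-down on the bench. Origin: centre of its underside, z up, x towards the pointed nose (a white line runs along the top to the nose). Skirt: disc of diameter 48, 7 mm high. On it, from 7 to 36 mm, a bar grip 24 mm wide across y, flat parallel sides from x = -20 to 14, its nose tapering to x = 24.
- grip (a point): Point on the knob's axis 28 mm above its underside, axes as the knob's: a good TCP place for pinching the bar across y (the fingertips then stand 2 mm above the skirt).
- bore (a point): Point on the knob's axis 5 mm above its underside, axes as the knob's. The bore, open below, has diameter 13.5 and is 23.5 mm deep: a 1.3 mm countersink at the mouth, plain round up to this point, D-shaped from here up, its flat on the nose (+x) side, 2.9 mm from the axis. A groove in the back of the bore takes the spindle's catch.
- pointer (a point): Point on the knob's nose at the level of its underside, 24 mm from the axis along the knob's x; z is the same as the knob's origin. It shows where the knob points.
- transformer: Bench variable transformer, fixed: grey square base and top plate (150 mm), vented round case between, terminal box on its front (-x). Origin: centre of its underside, z up. On its top a white dial disc (diameter 120, top at 136 mm) with black marks running 300 degrees clockwise from the zero mark; in its middle a steel hexagon nut, 22 mm wide, top at 140 mm, and the bare spindle.
- spindle_tip (a point): Centre of the spindle's top end, 22 mm above the seat; axes as the transformer's, they do not turn with it. Steel, diameter 13, square-ended, one flat 2.8 mm from the axis over its whole height. Its angle is not measured: left 20 to 83 degrees clockwise (from above) of the zero mark (where the flat faces). It turns stiffly (0.05 N m): a light rub does not turn it.
- seat (a point): Centre of the nut's top, on the axis, axes as the transformer's: the home of the knob's origin. Flats over about 0.1 rad out of line: the knob rests 17 mm above; over 30 N there breaks it. In line it drops 2 to 3 mm freely, then a sprung catch in the spindle's back resists (about 15 N) until 3 mm from home, where it snaps into the groove. Contacts over 60 N in all before that break it.
- zero_mark (a point): Point 24 mm from the spindle's axis at the height of the seat, in the direction of the zero mark (longest, thickest mark of the dial, with a dot at its outer end), 150 degrees anticlockwise from the transformer's x axis. The pointer point lies here when the knob is home and at zero. Fitted, the knob has about 0.1 rad of play on the spindle.
- round_knob: Bystander: a round fluted black knob, diameter 38, 24 mm high, on the bench; origin under its centre. It does not belong to this spindle.
- screwdriver: Bystander: screwdriver, 190 mm, lying on the bench, along its x.
- beaker: Bystander: glass beaker, diameter 70, 90 mm high; origin under its centre.
- washer: Bystander: flat steel washer, diameter 28, 4 mm thick; origin under its centre.
- bottle: Bystander: white plastic bottle, diameter 54, 120 mm high; origin under its centre.
- multimeter: Bystander: black hand-held multimeter lying face up, 150 x 75 x 42 mm; origin under its centre.

How it is judged (in metres and radians):
On the way, in this order (a step that is already met when the one before it is completed fails the run):
1. the knob is snapped fully home on the spindle (z of knob in the frame of seat below 0.002 m and horizontal distance between knob and seat below 0.003 m), for 0.2 s.
2. the knob, still home, is turned to the zero mark (all of step 1 and horizontal distance between pointer and zero_mark below 0.004 m), for 0.2 s.
At the end, for the whole second after the job is handed in: The knob sits on the spindle within 2 mm of fully home, upright and at rest, its nose within 4 mm (about 10 degrees) of the zero mark (all of step 2 and angle between knob's own z axis and vertical below 0.08 rad and linear speed of knob below 0.01 m/s); the robot touches nothing.
It fails at once if the knob is pressed on the end of the spindle with more than 30 N (flats not yet engaged) (contact force between knob and transformer above 30 N and z of knob in the frame of seat above 0.0155 m).
It fails at once if the knob is forced: its contact with the transformer passes 60 N before it is home (contact force between knob and transformer above 60 N and z of knob in the frame of seat above 0.003 m).
It fails at once if another thing on the bench is moved more than 20 mm (distance of any of round_knob, screwdriver, beaker, washer, bottle, multimeter from where it was at the start of the episode above 0.02 m).
It also fails if it takes over 72 s, if anything falls off the work surface, if the arm or the gripper's body presses on something with over 40 N, if the wrist force passes 120 N, or if a joint passes its speed limit or range.

## Working session

There is one attempt and no reset: what is moved stays moved. The work goes in short steps, Python scripts to look and compute and a shell command to move; the robot and the scene stay as the last step left them, time stands still between calls to the robot, and variables do not carry over. Pictures are saved under pics/ and viewed, at most 10 in all, crops included, and the job is handed in when it is done.

```bash
ls; mkdir -p pics; cat > h.py <<'E'
import numpy as np, cv2
from cell import env, eyes
from scipy.spatial.transform import Rotation as R
def ray(p,rc):
    E=np.array(p["extrinsics"]);d=np.array([(rc[1]-p["cx"])/p["fx"],(rc[0]-p["cy"])/p["fy"],1])
    return -E[:3,:3].T@E[:3,3],E[:3,:3].T@d
def onz(p,rc,z):
    o,d=ray(p,rc);return o+d*(z-o[2])/d[2]
def tri(a,b):
    A=0;B=0
    for p,rc in (a,b):
        o,d=ray(p,rc);d=d/np.linalg.norm(d);M=np.eye(3)-np.outer(d,d);A=A+M;B=B+M@o
    return np.linalg.solve(A,B)
def proj(p,X):
    E=np.array(p["extrinsics"]);c=E[:3,:3]@np.array(X)+E[:3,3];return np.array([p["cy"]+p["fy"]*c[1]/c[2],p["cx"]+p["fx"]*c[0]/c[2]])
def save(p,n):cv2.imwrite(f"pics/{n}.png",np.array(p["pixels"])[:,:,::-1])
E
python3 - <<'E'
from h import *
np.set_printoptions(precision=1,suppress=True)
s=env.state();print({k:np.round(v,3) for k,v in s.items()})
H={"knob":0,"grip":28,"pointer":0,"bore":5,"spindle_tip":162,"seat":140,"zero_mark":140,"transformer":0}
P={}
for c in("top","side"):
    p=eyes.read_camera(c);P[c]=p;save(p,c+"0")
    print(c,"cam at",ray(p,(210,280))[0],"fx",p["fx"])
    for n,z in H.items():
        for r in eyes.spot_point(n,p)[:2]: print(n,np.array(r["centre"]),round(r["score"],2),onz(p,r["centre"],z))
ims=np.hstack([np.array(P[c]["pixels"])[:,:,::-1] for c in P]);cv2.imwrite("pics/both.png",cv2.resize(ims,(800,300)))
E
```

```text
pics
{'t': np.float64(0.0), 'joints': array([ 1.1,  0.5,  1.6, -0. ,  1.1, -0.1]), 'qvel': array([ 0., -0., -0., -0.,  0., -0.]), 'tau': array([ -0. , -61.3, -25.8,   0.1,   0. ,  -0. ]), 'eef_pos': array([196.4, 593.1, 232.9]), 'tcp_rot': array([-3.1, -0. ,  2.8]), 'ft_force': array([-0.6,  0.8, -0.1]), 'moment': array([-0., -0.,  0.]), 'grip_force': np.float64(0.0), 'opening': np.float64(1.0)}
top cam at [ 448.5  -12.3 1013.5] fx 400.2390813290519
knob [245.3 138.1] 0.88 [467.9 302.5  -0. ]
grip [246.1 131.3] 0.63 [465.5 310.   28. ]
pointer [249.5 132.4] 0.59 [457.5 316.1  -0. ]
bore [244.2 131.1] 0.81 [470.6 318.2   5. ]
spindle_tip [205.3 349.8] 0.65 [ 550.6 -196.3  162. ]
seat [207.7 348.5] 0.86 [ 547.9 -198.   140. ]
zero_mark [221.2 346.6] 0.62 [ 518.  -193.2  140. ]
transformer [213.  337.7] 0.63 [ 550.1 -199.7    0. ]
transformer [173.7 192.5] 0.29 [650.2 171.7   0. ]
side cam at [307.5 940.9 886.1] fx 498.558472468613
knob [360.  268.2] 0.96 [483.  300.8   0. ]
grip [356. 269.] 0.71 [478.5 311.1  28. ]
pointer [369.8 279.5] 0.76 [453.9 318.7   0. ]
pointer [320.2 259.7] 0.61 [530.4 199.8   0. ]
bore [360.8 270.3] 0.69 [477.2 305.3   5. ]
spindle_tip [171.6 291.9] 0.62 [ 547.5 -193.1  162. ]
seat [350.8 175.9] 0.7 [623.1 424.  140. ]
seat [177.4 290.1] 0.62 [ 552.9 -196.9  140. ]
zero_mark [365.5 268.6] 0.68 [451.6 413.1 140. ]
zero_mark [183.7 298.3] 0.66 [ 524.3 -171.7  140. ]
transformer [217.5 291.2] 0.69 [ 547.  -199.2    0. ]
```

View pics/top0.png

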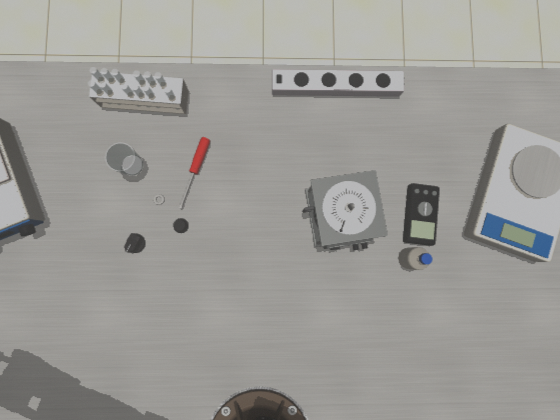

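View pics/side0.png

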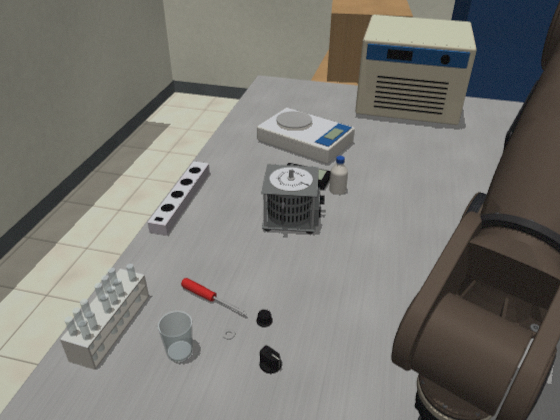

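The top view shows the knob at about (243,135) with its nose down-left, the round knob at (226,181) and the dial centre at (208,349) with the zero mark down-left at about (231,342). The side view agrees: knob at (360,268), spindle at (172,292). Next I'll hover above the knob for a wrist look.

```bash
cat >> h.py <<'E'
def st():
    s=env.state();r=R.from_euler("xyz",s["tcp_rot"]);y=np.degrees(s["tcp_rot"][2])
    print("t%.2f"%s["t"],"pos",np.round(s["eef_pos"],1),"rpy",np.round(s["tcp_rot"],3),"yaw %.1f"%y,"F",np.round(s["ft_force"],1),"M",np.round(s["moment"],2),"open %.3f"%s["opening"],"grip %.1f"%s["grip_force"],"j6 %.2f"%s["joints"][5]);return s,r,y
def go(X,yaw=None):
    s,r,y=st();d=r.inv().apply(np.array(X)-s["eef_pos"]);print("shift units",np.round(d/60,3),"turn units",None if yaw is None else round(((y-yaw+180)%360-180)/5,2))
    if yaw is not None: print("shift after turning",np.round((R.from_euler("xyz",[np.pi,0,np.radians(yaw)]).inv().apply(np.array(X)-s["eef_pos"]))/60,3))
E
python3 - <<'E'
from h import *
go([470,306,200],135)
p=eyes.read_camera("wrist");save(p,"w0")
Ri=R.from_euler("xyz",env.state()["tcp_rot"]);o,d=ray(p,(p["cy"],p["cx"]));print("cam in tool",Ri.inv().apply(o-env.state()["eef_pos"]),Ri.inv().apply(d),p["fx"])
E
```

```text
t0.90 pos [196.5 593.4 233.5] rpy [3.141 0.    2.822] yaw 161.7 F [0.4 0.5 0.3] M [ 0.06 -0.01 -0.02] open 0.997 grip 0.0 j6 -0.11
shift units [-5.833 -3.113  0.558] turn units 5.34
shift after turning [-6.61  -0.163  0.558]
cam in tool [  83.74305456    1.45617431 -152.16952697] [-2.97189214e-01  3.42280793e-05  9.54818606e-01] 322.8213171543478
```

```bash
python3 -m inch '[[[-0.83,-0.445,0.08],0,-1],[[-0.83,-0.445,0.08],0,-1],[[-0.83,-0.445,0.08],0,-1],[[-0.83,-0.445,0.08],0,-1],[[-0.83,-0.445,0.08],0,-1],[[-0.83,-0.445,0.08],0,-1],[[-0.83,-0.445,0.08],1,-1],[[0,0,0],1,-1],[[0,0,0],1,-1],[[0,0,0],1,-1]]'
python3 - <<'E'
from h import *
np.set_printoptions(precision=1,suppress=True)
st();p=eyes.read_camera("wrist");save(p,"w1")
for n,z in {"knob":0,"grip":28,"bore":5,"pointer":0}.items():
    for r in eyes.spot_point(n,p)[:2]: print(n,np.array(r["centre"]),round(r["score"],2),onz(p,r["centre"],z))
E
```

```text
t: 2.2
eef_pos: [468.8, 306.1, 199.9]
tcp_rot: [3.141, -0.0, 2.469]
ft_force: [0.5, 0.1, 0.2]
opening: 1.002
grip_force: 0.0
t2.20 pos [468.8 306.1 199.9] rpy [ 3.1 -0.   2.5] yaw 141.5 F [0.5 0.1 0.2] M [-0.1 -0.  -0. ] open 1.002 grip 0.0 j6 -0.44
knob [197.2 283.4] 0.63 [476.4 307.7   0. ]
grip [203.4 284.4] 0.66 [476.5 308.5  28. ]
grip [194.5 287.2] 0.6 [470.8 316.6  28. ]
bore [195.1 287.7] 0.63 [476.4 313.6   5. ]
pointer [174.  280.2] 0.6 [453.6 321.2   0. ]
```

View pics/w1.png

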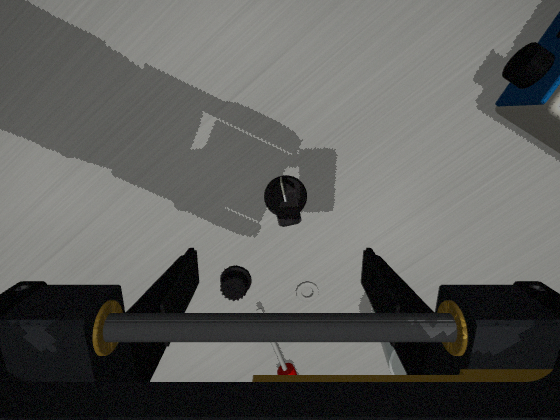

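The wrist view shows the knob skirt centred near (195,286), with the white line running up to the nose at about (176,283). The round knob is at (282,235) and the washer at (290,307). I'll fit the line and the outline.

```bash
cat >> h.py <<'E'
def whiteline(p,c,rad=30,z=36,thr=110):
    g=np.array(p["pixels"]).min(2).astype(int);m=eyes.cut_out("knob",p)
    M=m[0]["mask"].astype(np.uint8);Mh=cv2.morphologyEx(M,cv2.MORPH_CLOSE,np.ones((9,9),np.uint8))
    Me=cv2.erode(Mh,np.ones((3,3),np.uint8));rr,cc=np.nonzero((g>thr)&(Me>0))
    k=(abs(rr-c[0])<rad)&(abs(cc-c[1])<rad);rr,cc=rr[k],cc[k]
    X=np.array([onz(p,(a,b),z)[:2] for a,b in zip(rr,cc)]);v=cv2.fitLine(X.astype(np.float32),cv2.DIST_L2,0,.01,.01).ravel()
    t=(X-v[2:])@v[:2];print("line n",len(X),"ends",np.round(v[2:]+v[:2]*t.min(),1),np.round(v[2:]+v[:2]*t.max(),1),"angle",np.degrees(np.arctan2(v[1],v[0]))%180,"mask score",m[0]["score"]);return v,Mh
E
python3 - <<'E'
from h import *
np.set_printoptions(precision=1,suppress=True)
p=eyes.read_camera("wrist");v,M=whiteline(p,(190,285))
# model silhouette fit: skirt (z0,z7 circles) + bar prism
from scipy.optimize import minimize
bar=np.array([[-20,-12],[14,-12],[24,-3],[24,3],[14,12],[-20,12]])
t=np.linspace(0,2*np.pi,40);circ=24*np.c_[np.cos(t),np.sin(t)]
def sil(q):
    a=q[2];Ro=np.array([[np.cos(a),-np.sin(a)],[np.sin(a),np.cos(a)]]);I=np.zeros((420*4,560*4),np.uint8)
    for S,z0,z1 in((circ,0,7),(bar,7,36)):
        W=S@Ro.T+q[:2];pts=np.array([proj(p,[*w,z]) for w in W for z in(z0,z1)])[:,::-1]
        cv2.fillConvexPoly(I,cv2.convexHull((pts*4+2).astype(np.int32)),255)
    return cv2.resize(I,(560,420),interpolation=cv2.INTER_AREA)/255.
f=lambda q:abs(sil([q[0],q[1],q[2]/20])-M).sum()
best=min((minimize(f,[475,308,np.radians(a)*20],method="Nelder-Mead",options=dict(initial_simplex=np.array([[475,308,np.radians(a)*20]]*4)+np.vstack([np.zeros(3),5*np.eye(3)]))) for a in(135,145,155)),key=lambda r:r.fun)
print(best.x[:2],np.degrees(best.x[2]/20),best.fun,M.sum())
E
```

```text
line n 19 ends [455.7 320.2] [472.7 311.8] angle 153.84808 mask score 0.86
[477.2 309.1] 154.375821507227 123.04313725490196 1558
```

```bash
python3 - <<'E'
from h import *
go([477.2,309.4,60],154)
E
```

```text
t2.55 pos [468.6 306.4 199.9] rpy [ 3.141 -0.     2.474] yaw 141.8 F [-0.4 -0.5  0.2] M [ 0.01  0.02 -0.01] open 0.999 grip 0.0 j6 -0.44
shift units [-0.081  0.128  2.331] turn units -2.45
shift after turning [-0.106  0.108  2.331]
```

```bash
python3 -m inch '[[[0,0,0.35],-0.82,-1],[[0,0,0.35],-0.82,-1],[[0,0,0.35],-0.82,-1],[[-0.053,0.054,0.35],0,-1],[[-0.053,0.054,0.35],0,-1],[[0,0,0.35],0,-1],[[0,0,0.35],0,-1],[[0,0,0.25],0,-1],[[0,0,0.165],0,-1],[[0,0,0],0,-1]]'
python3 - <<'E'
from h import *
st();p=eyes.read_camera("wrist");save(p,"w2")
for n in("grip","knob","pointer"):
    for r in eyes.spot_point(n,p)[:1]: print(n,r["centre"],r["score"])
print(proj(p,[477.2,309.4,28]))
E
```

```text
t: 3.8
eef_pos: [477.1, 309.3, 27.6]
tcp_rot: [-3.141, -0.0, 2.688]
ft_force: [0.3, 0.4, 0.5]
opening: 1.004
grip_force: 0.0
t3.80 pos [477.1 309.3  27.6] rpy [-3.141 -0.     2.688] yaw 154.0 F [0.3 0.4 0.5] M [-0.06  0.03 -0.03] open 1.004 grip 0.0 j6 -0.66
grip [281.2, 277.4] 0.84
knob [262.1, 279.6] 0.77
pointer [222.5, 274.9] 0.65
[281.25420084 276.91607956]
```

View pics/w2.png

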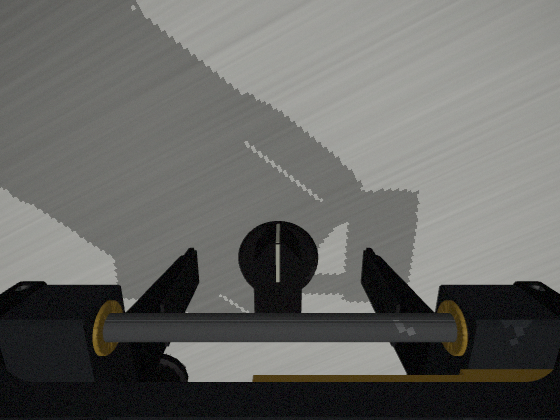

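The knob sits centred between the fingers, its line vertical at column 278 and its nose up. I'll close and lift.

```bash
python3 -m inch '[[[0,0,0],0,1],[[0,0,0],0,1],[[0,0,0],0,1],[[0,0,0],0,1],[[0,0,0],0,1],[[0,0,0],0,1],[[0,0,0],0,1],[[0,0,0],0,1],[[0,0,0],0,1],[[0,0,0],0,1]]'
python3 -c "
from h import *
go([477,309,270],154)"
```

```text
t: 5.25
eef_pos: [477.1, 309.4, 27.9]
tcp_rot: [-3.142, -0.0, 2.687]
ft_force: [-0.4, -0.5, 0.0]
opening: 0.251
grip_force: 30.0
t5.25 pos [477.1 309.4  27.9] rpy [-3.142 -0.     2.687] yaw 154.0 F [-0.4 -0.5  0. ] M [-0.11  0.03  0.01] open 0.251 grip 30.0 j6 -0.66
shift units [-0.    -0.006 -4.034] turn units -0.0
shift after turning [-0.    -0.006 -4.034]
```

```bash
python3 -m inch '[[[0,0,-0.9],1,1],[[0,0,-0.9],1,1],[[0,0,-0.9],1,1],[[-0.698,-0.584,-0.05],0,1],[[-0.698,-0.584,-0.05],0,1],[[-0.698,-0.584,-0.05],0,1],[[-0.698,-0.584,-0.05],0,1],[[-0.698,-0.584,-0.05],0,1],[[-0.698,-0.584,-0.05],0,1],[[-0.698,-0.584,-0.05],0,1]]' && python3 -m inch '[[[-0.698,-0.584,0],0,1],[[-0.698,-0.584,0],0,1],[[-0.698,-0.584,0],0,1],[[-0.698,-0.584,0],0,1],[[0,0,0],1,1],[[0,0,0],1,1],[[0,0,0],1,1],[[0,0,0],1,1],[[0,0,0],1,1],[[0,0,0],1,1]]'
python3 - <<'E'
from h import *
np.set_printoptions(precision=1,suppress=True)
st();p=eyes.read_camera("wrist");save(p,"w3")
for n,z in {"spindle_tip":162,"seat":140,"zero_mark":140}.items():
    for r in eyes.spot_point(n,p)[:2]: print(n,np.array(r["centre"]),round(r["score"],2),onz(p,r["centre"],z))
np.savez("w3",**{k:np.array(v) for k,v in p.items()})
E
```

```text
t: 6.5
eef_pos: [537.4, -69.9, 211.0]
tcp_rot: [3.141, -0.0, 2.425]
ft_force: [0.7, 0.8, -1.0]
opening: 0.248
grip_force: 30.0
t: 7.75
eef_pos: [571.7, -283.7, 210.6]
tcp_rot: [-3.141, -0.0, 1.899]
ft_force: [0.2, 0.5, -1.0]
opening: 0.246
grip_force: 30.0
t7.75 pos [ 571.7 -283.7  210.6] rpy [-3.1 -0.   1.9] yaw 108.8 F [ 0.2  0.5 -1. ] M [-0.1 -0.   0.1] open 0.246 grip 30.0 j6 -0.89
spindle_tip [108.4 293.8] 0.58 [ 552.4 -197.   162. ]
seat [113.9 289.2] 0.89 [ 551.4 -200.5  140. ]
zero_mark [ 85.7 266.3] 0.86 [ 531.8 -189.   140. ]
```

View pics/w3.png

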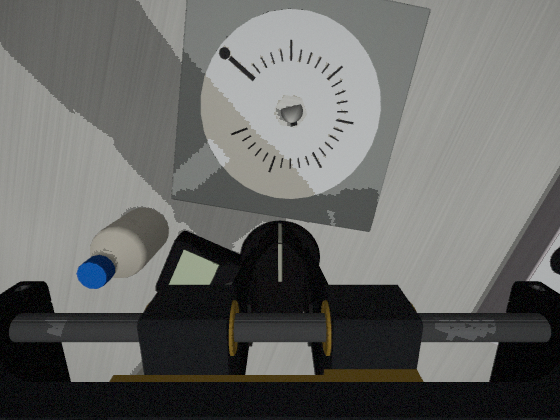

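The wrist view shows the dial centred near (104,291), its zero dot at (53,225) and the spindle near (110,291); the knob is held with its line at column 280. I'll measure the dial and enlarge the spindle.

```bash
python3 - <<'E'
from h import *
from scipy.optimize import least_squares
np.set_printoptions(precision=2,suppress=True)
p={k:(v if v.ndim else v.item()) for k,v in np.load("w3.npz",allow_pickle=True).items()}
im=p["pixels"];g=im.min(2)
# disc: rays from centre to last bright->grey step, on plane z=136
E=[];c0=np.array([551.5,-198.8])
for a in np.linspace(0,2*np.pi,180,endpoint=False):
    rr=np.arange(52,68,.25);px=[proj(p,[c0[0]+r*np.cos(a),c0[1]+r*np.sin(a),136]) for r in rr]
    px=np.array(px,np.float32);v=cv2.remap(g.astype(np.float32),px[None,:,1],px[None,:,0],cv2.INTER_LINEAR,borderMode=cv2.BORDER_REPLICATE)[0];d=np.diff(v[::2])
    i=d.argmin()
    if d[i]<-15:E.append(c0+rr[2*i+1]*np.array([np.cos(a),np.sin(a)]))
E=np.array(E);f=least_squares(lambda q:np.hypot(E[:,0]-q[0],E[:,1]-q[1])-q[2],[*c0,60],loss="soft_l1");print("dial",f.x,len(E),f.cost)
m=(g<80).astype(np.uint8);n,l,s,cc=cv2.connectedComponentsWithStats(m)
c=f.x[:2];ang=[]
# every mark: polar angle
for i in range(1,n):
    w=onz(p,cc[i][::-1],136)[:2]-c
    if 25<np.hypot(*w)<52 and s[i,4]<600: print(i,s[i,4],cc[i],"r",np.hypot(*w),"ang",np.degrees(np.arctan2(w[1],w[0]))%360) if s[i,4]>25 else 0
b=im[80:140,260:320,::-1];b=cv2.resize(b,(600,600),interpolation=cv2.INTER_NEAREST);cv2.imwrite("pics/w3c.png",b)
print("tip proj",proj(p,[*c,162]),"seat proj",proj(p,[*c,140]))
E
```

```text
dial [ 551.7  -198.75   60.07] 180 36.53685085947523
3 36 [290.56  49.28] r 37.56775103919006 ang 109.15356541976121
4 239 [234.21  61.6 ] r 47.350932301060695 ang 158.8520005851626
29 30 [334.23  72.67] r 36.96094027867188 ang 59.088959555832766
100 32 [344.25 121.19] r 37.02478277361977 ang 9.031290743554033
120 28 [238.57 131.04] r 37.3524702727834 ang 218.78146227125276
186 33 [271.39 163.91] r 37.40633456376808 ang 268.61585512236553
tip proj [111.02 291.71] seat proj [111.34 290.5 ]
```

View pics/w3c.png

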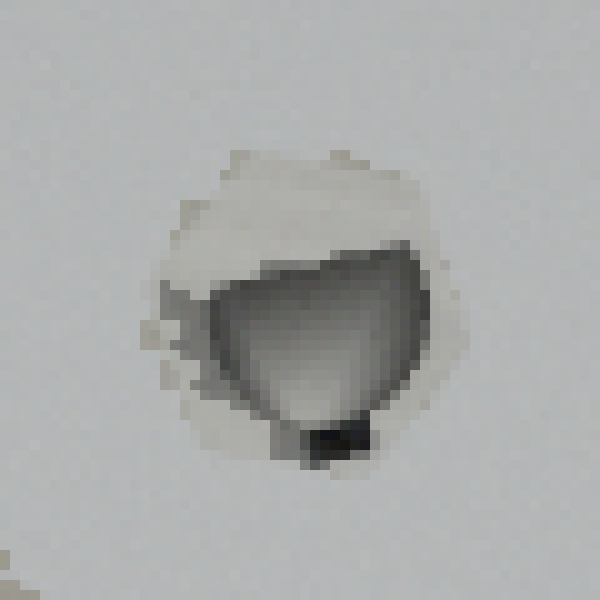

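The crop shows the D-shaped spindle top. The flat's edge runs from (110,281.5) to (104.5,301), facing up and slightly left, and the dark catch is below at (124,294). I'll fit the flat's angle.

```bash
python3 - <<'E'
from h import *
np.set_printoptions(precision=2,suppress=True)
p={k:(v if v.ndim else v.item()) for k,v in np.load("w3.npz",allow_pickle=True).items()}
g=p["pixels"].min(2).astype(float);c=np.array([551.7,-198.75]);W=[]
for col in range(284,300):
    v=g[98:114,col];d=np.diff(v);i=d.argmin();t=130
    j=next(k for k in range(len(v)-1) if v[k]>=t>v[k+1]);r=98+j+(v[j]-t)/(v[j]-v[j+1]);W.append(onz(p,(r,col),162)[:2])
v=cv2.fitLine(np.array(W,np.float32),cv2.DIST_HUBER,0,.01,.01).ravel()
n=np.array([-v[1],v[0]]);n*=np.sign(n@[np.cos(2.1),np.sin(2.1)]);print("flat normal",np.degrees(np.arctan2(n[1],n[0])),"dist from axis",n@(v[2:]-c),"resid",np.abs((np.array(W)-v[2:])@n).max())
# spindle top mask dark region silhouettes -> circle fit of top rim (right, left)
rim=[]
for r in range(106,120):
    row=g[r,295:312];k=next((k for k in range(len(row)-1) if row[k]<130<=row[k+1]),None)
    if k is not None:rim.append(onz(p,(r,295+k+(130-row[k])/(row[k+1]-row[k])),162)[:2])
print("rim dists",np.hypot(*(np.array(rim)-c).T))
go([c[0],c[1],162+28+10],np.degrees(np.arctan2(n[1],n[0])))
q=eyes.read_camera("wrist");print(whiteline(q,(250,280),40,z=env.state()["eef_pos"][2]+8)[0]); print("tcp",env.state()["eef_pos"])
E
```

```text
flat normal 119.587234 dist from axis 3.1277899876735544 resid 0.33984905146567024
rim dists [6.5  6.62 6.46 6.57 6.52 6.5  6.47 6.56 6.57 6.48 6.55 6.36 6.54 6.45]
t7.95 pos [ 571.7 -283.7  210.8] rpy [-3.14 -0.    1.9 ] yaw 109.1 F [ 0.2  1.1 -1.6] M [-0.11  0.04 -0.02] open 0.249 grip 30.0 j6 -0.90
shift units [1.45 0.15 0.18] turn units -2.1
shift after turning [1.4  0.41 0.18]Traceback (most recent call last):
  File "<stdin>", line 17, in <module>
  File "h.py", line 25, in whiteline
    M=m[0]["mask"].astype(np.uint8);Mh=cv2.morphologyEx(M,cv2.MORPH_CLOSE,np.ones((9,9),np.uint8))
      ~^^^
IndexError: list index out of range
```

```bash
python3 - <<'E'
from h import *
np.set_printoptions(precision=2,suppress=True)
s,r,y=st();p=eyes.read_camera("wrist");g=p["pixels"].min(2).astype(int);sub=g[215:292,265:296];rr,cc=np.nonzero(sub>90);k=abs(cc-15)<5;rr,cc=rr[k]+215,cc[k]+265
X=r.inv().apply(np.array([onz(p,(a,b),s["eef_pos"][2]+8) for a,b in zip(rr,cc)])-s["eef_pos"]);print(len(X),X.min(0),X.max(0));v=cv2.fitLine(X[:,:2].astype(np.float32),2,0,.01,.01).ravel();print(v)
# skirt outline upper edge at z=tcp-21 (skirt top): grey->black along column fan
M=(g<45)
for col in range(250,312,6):
    rows=np.nonzero(M[205:300,col])[0]
    if len(rows):w=r.inv().apply(onz(p,(205+rows[0],col),s["eef_pos"][2]-21)-s["eef_pos"]);print(col,205+rows[0],w[:2],"implied centre x",w[0]-np.sqrt(max(0,576-w[1]**2)))
for n,z in(("knob",-28),("grip",0),("bore",-23),("pointer",-28)):
    for q in eyes.spot_point(n,p)[:1]:print(n,q["centre"],round(q["score"],2),r.inv().apply(onz(p,q["centre"],s["eef_pos"][2]+z)-s["eef_pos"]))
E
```

```text
t8.05 pos [ 571.7 -283.8  210.8] rpy [-3.14 -0.    1.9 ] yaw 109.1 F [-0.8  0.4 -1.9] M [-0.1  -0.    0.01] open 0.250 grip 30.0 j6 -0.90
173 [ 5.45 -0.33 -8.  ] [39.02  3.43 -7.99]
[ 1.    0.   18.63  1.32]
250 233 [ 20.15 -15.54] implied centre x 1.8584887012304172
256 228 [ 23.18 -12.05] implied centre x 2.422503570698481
262 225 [24.99 -8.6 ] implied centre x 2.5819463295801164
268 222 [26.78 -5.18] implied centre x 3.34906415158839
274 221 [27.38 -1.78] implied centre x 3.4466275813792677
280 221 [27.38  1.61] implied centre x 3.435148852755969
286 222 [26.79  5.01] implied centre x 3.313320362473714
292 223 [26.19  8.41] implied centre x 3.709844067776231
298 225 [24.99 11.83] implied centre x 4.107967759910739
304 229 [22.58 15.29] implied centre x 4.080309594148456
310 234 [19.54 18.79] implied centre x 4.614395342050974
knob [259.2, 279.4] 0.7 [ 0.46  1.28 28.  ]
grip [280.2, 279.0] 0.72 [1.5  1.07 0.  ]
bore [261.6, 279.9] 0.87 [ 1.24  1.57 23.  ]
pointer [222.0, 278.8] 0.84 [24.43  0.92 28.  ]
```

```bash
python3 -c "
from h import *
go([550.8,-200.1,196],119.5)"
```

```text
t8.30 pos [ 571.8 -283.8  210.9] rpy [ 3.141 -0.     1.902] yaw 109.0 F [ 0.1  0.3 -0.1] M [-0.12 -0.01 -0.01] open 0.254 grip 30.0 j6 -0.90
shift units [1.433 0.124 0.248] turn units -2.1
shift after turning [1.387 0.383 0.248]
```

```bash
python3 -m inch '[[[0,0,0],-0.7,1],[[0,0,0],-0.7,1],[[0,0,0],-0.7,1],[[0.347,0.096,0],0,1],[[0.347,0.096,0],0,1],[[0.347,0.096,0],0,1],[[0.346,0.095,0],0,1],[[0,0,0.12],0,1],[[0,0,0.128],0,1],[[0,0,0],0,1]]'
python3 - <<'E'
from h import *
np.set_printoptions(precision=2,suppress=True)
go([550.8,-200.1,191],119.5)
s=env.state()
for c in("side","top"):
    p=eyes.read_camera(c);save(p,c+"1")
    for n in("knob","grip","seat"):
        for q in eyes.spot_point(n,p)[:1]:print(c,n,q["centre"],round(q["score"],2))
    if c=="side":
        a=proj(p,[550.8,-200.1,165]).astype(int);b=p["pixels"][a[0]-40:a[0]+40,a[1]-40:a[1]+40,::-1];cv2.imwrite("pics/s1c.png",cv2.resize(b,(600,600),interpolation=cv2.INTER_CUBIC))
E
```

```text
t: 9.55
eef_pos: [550.6, -200.4, 195.0]
tcp_rot: [-3.141, -0.001, 2.085]
ft_force: [0.5, 0.2, -1.2]
opening: 0.249
grip_force: 30.0
t9.55 pos [ 550.6 -200.4  195. ] rpy [-3.14 -0.    2.08] yaw 119.4 F [ 0.5  0.2 -1.2] M [-0.04  0.01 -0.01] open 0.249 grip 30.0 j6 -0.98
shift units [0.   0.01 0.07] turn units -0.01
shift after turning [0.   0.01 0.07]
side knob [176.7, 291.9] 0.4
side grip [158.5, 291.1] 0.67
side seat [175.3, 290.1] 0.56
top grip [207.1, 349.2] 0.43
top seat [209.9, 346.8] 0.96
```

View pics/s1c.png

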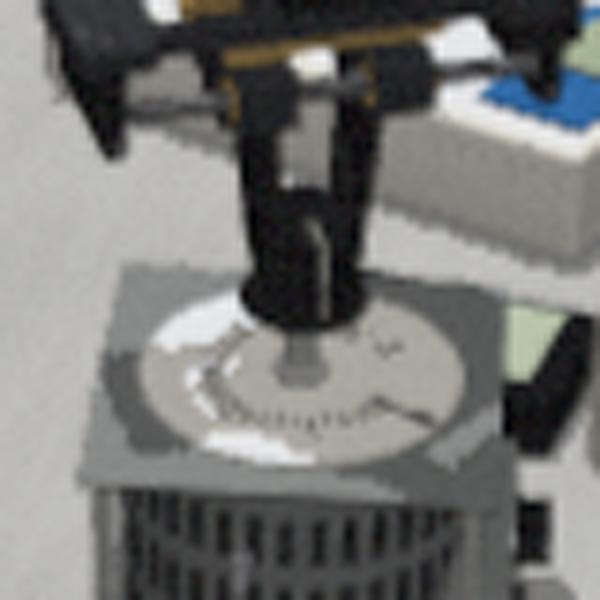

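The side crop shows the knob above the spindle. The skirt centre, near crop column 304, looks slightly right of the spindle at 298. I'll measure that against the projection.

```bash
python3 - <<'E'
from h import *
np.set_printoptions(precision=2,suppress=True)
s,r,y=st();e=s["eef_pos"]
G=np.mean([eyes.read_camera("side")["pixels"].astype(float).mean(2) for _ in range(4)],0);p=eyes.read_camera("side")
for z in(140,150,160,167,170,174):print(z,proj(p,[e[0],e[1],z]))
print("px per mm x",proj(p,[e[0]+1,e[1],160])-proj(p,[e[0],e[1],160]),"y",proj(p,[e[0],e[1]+1,160])-proj(p,[e[0],e[1],160]))
for row in range(160,182):print(row,G[row,280:304].astype(int))
E
```

```text
t9.95 pos [ 550.8 -200.2  196.1] rpy [3.14 0.   2.08] yaw 119.5 F [-0.3  0.6 -1. ] M [-0.01  0.05  0.01] open 0.249 grip 30.0 j6 -0.98
140 [176.88 291.1 ]
150 [173.82 291.18]
160 [170.73 291.26]
167 [168.55 291.32]
170 [167.62 291.35]
174 [166.36 291.38]
px per mm x [-0.05 -0.35] y [ 0.19 -0.08]
160 [184 186 182 145  16  22  20  24  24  26  27  25  60 100  53  25  23  23
  28 103 187 186 187 188]
161 [185 186 185 171  59  16  15  21  25  25  22  24  36  70  85  23  24  21
  38 109 187 187 189 190]
162 [184 186 186 172  91  18  21  20  20  19  22  23  25  57  91  24  20  24
  43 117 187 187 188 190]
163 [185 188 186 172  92  20  19  23  20  15  22  22  18  48  83  24  19  24
  80 153 187 189 191 191]
164 [178 173 175 162  81  18  20  21  22  22  15  21  23  42  66  22  21  33
  92 159 160 164 177 182]
165 [152 145 144 124  47  18  21  22  19  22  23  18  24  42  66  20  18  19
  28  48  72  88 131 138]
166 [134 135 128  84  27  22  17  22  21  19  22  25  19  44  73  24  18  20
  25  53  81  79  81  82]
167 [138 150 143  41  27  22  18  21  24  23  24  20  22  51  85  22  18  22
  24 
[... 762 characters left out ...]
 166 164 165 163 146  93 100  98 100 125 165 165 164 165
 166 164 157 130 141 125]
176 [132 157 190 165 165 164 165 156 128  91 101  98  99 117 156 165 165 165
 165 165 165 157 136 165]
177 [148 202 208 165 165 165 161 139 117 100 104 102 106 116 137 160 165 165
 164 164 165 166 164 166]
178 [155 208 165 166 164 165 160 136 116 117 115 116 120 121 126 156 164 165
 165 166 165 166 165 165]
179 [138 164 165 166 166 165 165 156 110 116 115 115 113 121 138 165 165 165
 165 165 165 165 165 165]
180 [135 157 165 165 165 165 164 160 142 128 129 127 126 144 165 165 164 164
 165 164 165 165 164 165]
181 [129 135 156 166 164 165 164 165 165 164 165 166 165 166 166 165 165 164
 166 163 149 143 156 165]
```

```bash
python3 -m inch '[[[0,0,0.03],0,1],[[0,0,0.03],0,1],[[0,0,0.02],0,1],[[0,0,0.01],0,1],[[0,0,0.01],0,1],[[0,0,0.005],0,1],[[0,0,0.005],0,1],[[0,0,0.005],0,1],[[0,0,0],0,1],[[0,0,0],0,1]]'
python3 -c "
from h import *
st();st()"
```

```text
t: 11.45
eef_pos: [550.9, -200.1, 189.2]
tcp_rot: [3.141, 0.0, 2.085]
ft_force: [0.7, 0.1, -0.9]
opening: 0.254
grip_force: 30.0
t11.45 pos [ 550.9 -200.1  189.2] rpy [3.141 0.    2.085] yaw 119.5 F [ 0.7  0.1 -0.9] M [-0.17 -0.05 -0.01] open 0.254 grip 30.0 j6 -0.98
t11.45 pos [ 550.9 -200.1  189.2] rpy [3.141 0.    2.085] yaw 119.5 F [ 0.7  0.1 -0.9] M [-0.17 -0.05 -0.01] open 0.254 grip 30.0 j6 -0.98
```

```bash
python3 -m inch '[[[0,0,0.005],0,1],[[0,0,0.005],0,1],[[0,0,0.005],0,1],[[0,0,0.005],0,1],[[0,0,0.005],0,1],[[0,0,0],0,1],[[0,0,0],0,1],[[0,0,0],0,1],[[0,0,0],0,1],[[0,0,0],0,1]]'
```

```text
t: 12.7
eef_pos: [551.0, -200.3, 187.9]
tcp_rot: [3.141, 0.001, 2.085]
ft_force: [0.3, -3.2, 5.5]
opening: 0.249
grip_force: 30.0
```

```bash
python3 -m inch '[[[-0.005,-0.003,0],0,1],[[-0.005,-0.003,0],0,1],[[0,0,0],0,1],[[0,0,0],0,1],[[0,0,0.005],0,1],[[0,0,0.005],0,1],[[0,0,0],0,1],[[0,0,0],0,1],[[0,0,0],0,1],[[0,0,0],0,1]]'
```

```text
t: 13.95
eef_pos: [550.9, -200.9, 186.8]
tcp_rot: [3.142, 0.0, 2.085]
ft_force: [4.0, -3.6, 1.6]
opening: 0.25
grip_force: 30.0
```

```bash
python3 -m inch '[[[-0.004,0.002,0],0,1],[[-0.004,0.001,0],0,1],[[0,0,0],0,1],[[0,0,0],0,1],[[0,0,0.005],0,1],[[0,0,0.005],0,1],[[0,0,0.005],0,1],[[0,0,0],0,1],[[0,0,0],0,1],[[0,0,0],0,1]]'
```

```text
t: 15.2
eef_pos: [551.2, -201.1, 186.1]
tcp_rot: [-3.142, -0.0, 2.085]
ft_force: [1.5, -1.5, -0.3]
opening: 0.252
grip_force: 30.0
```

```bash
python3 -m inch '[[[0,0,0.005],0,1],[[0,0,0.005],0,1],[[0,0,0.005],0,1],[[0,0,0.005],0,1],[[0,0,0.005],0,1],[[0,0,0],0,1],[[0,0,0],0,1],[[0,0,0],0,1],[[0,0,0],0,1],[[0,0,0],0,1]]'
```

```text
t: 16.45
eef_pos: [551.2, -201.1, 184.6]
tcp_rot: [3.142, -0.0, 2.085]
ft_force: [1.2, -3.7, -0.4]
opening: 0.247
grip_force: 30.0
```

```bash
python3 -m inch '[[[-0.002,0,0.005],0,1],[[-0.002,0,0.005],0,1],[[0,0,0.005],0,1],[[0,0,0],0,1],[[0,0,0],0,1],[[0,0,0],0,1],[[0,0,0],0,1],[[0,0,0],0,1],[[0,0,0],0,1],[[0,0,0],0,1]]'
python3 -c "
from h import *
st()"
```

```text
t: 17.7
eef_pos: [551.3, -201.2, 183.7]
tcp_rot: [3.142, -0.0, 2.085]
ft_force: [1.0, -0.5, -1.3]
opening: 0.254
grip_force: 30.0
t17.70 pos [ 551.3 -201.2  183.7] rpy [ 3.142 -0.     2.085] yaw 119.5 F [ 1.  -0.5 -1.3] M [-0.13 -0.05  0.03] open 0.254 grip 30.0 j6 -0.98
```

```bash
python3 -m inch '[[[0,0,0.005],0,1],[[0,0,0.005],0,1],[[0,0,0.005],0,1],[[0,0,0.005],0,1],[[0,0,0],0,1],[[0,0,0],0,1],[[0,0,0],0,1],[[0,0,0],0,1],[[0,0,0],0,1],[[0,0,0],0,1]]'
python3 -c "
from h import *
st()"
```

```text
t: 18.95
eef_pos: [551.3, -201.3, 182.5]
tcp_rot: [3.142, -0.0, 2.085]
ft_force: [0.8, 0.8, -1.9]
opening: 0.248
grip_force: 30.0
t18.95 pos [ 551.3 -201.3  182.5] rpy [ 3.142 -0.     2.085] yaw 119.5 F [ 0.8  0.8 -1.9] M [-0.08  0.02  0.01] open 0.248 grip 30.0 j6 -0.98
```

```bash
python3 -m inch '[[[0,0,0.005],0,1],[[0,0,0.005],0,1],[[0,0,0.005],0,1],[[0,0,0.005],0,1],[[0,0,0],0,1],[[0,0,0],0,1],[[0,0,0],0,1],[[0,0,0],0,1],[[0,0,0],0,1],[[0,0,0],0,1]]'
python3 -c "
from h import *
st()"
```

```text
t: 20.2
eef_pos: [551.3, -201.3, 181.3]
tcp_rot: [3.141, -0.0, 2.085]
ft_force: [0.2, 0.9, -0.9]
opening: 0.246
grip_force: 30.0
t20.20 pos [ 551.3 -201.3  181.3] rpy [ 3.141 -0.     2.085] yaw 119.5 F [ 0.2  0.9 -0.9] M [-0.04  0.07 -0.01] open 0.246 grip 30.0 j6 -0.98
```

```bash
python3 -m inch '[[[0,0,0.005],0,1],[[0,0,0.005],0,1],[[0,0,0.005],0,1],[[0,0,0.005],0,1],[[0,0,0.005],0,1],[[0,0,0.005],0,1],[[0,0,0.005],0,1],[[0,0,0],0,1],[[0,0,0],0,1],[[0,0,0],0,1]]'
python3 -c "
from h import *
st()"
```

```text
t: 21.45
eef_pos: [551.6, -201.5, 179.7]
tcp_rot: [3.141, 0.001, 2.085]
ft_force: [0.7, -1.2, 6.1]
opening: 0.253
grip_force: 30.0
t21.45 pos [ 551.6 -201.5  179.7] rpy [3.141e+00 1.000e-03 2.085e+00] yaw 119.5 F [ 0.7 -1.2  6.1] M [-0.35 -0.14  0.02] open 0.253 grip 30.0 j6 -0.98
```

```bash
python3 -m inch '[[[0,0,0.005],0,1],[[0,0,0.005],0,1],[[0,0,0.005],0,1],[[0,0,0.005],0,1],[[0,0,0.005],0,1],[[0,0,0],0,1],[[0,0,0],0,1],[[0,0,0],0,1],[[0,0,0],0,1],[[0,0,0],0,1]]'
python3 -c "
from h import *
st()"
```

```text
t: 22.7
eef_pos: [551.7, -201.4, 178.4]
tcp_rot: [3.141, 0.001, 2.085]
ft_force: [1.1, -1.2, 7.2]
opening: 0.256
grip_force: 30.0
t22.70 pos [ 551.7 -201.4  178.4] rpy [3.141e+00 1.000e-03 2.085e+00] yaw 119.5 F [ 1.1 -1.2  7.2] M [-0.17 -0.06  0.01] open 0.256 grip 30.0 j6 -0.98
```

```bash
python3 -m inch '[[[0,0,0.01],0,1],[[0,0,0.01],0,1],[[0,0,0.01],0,1],[[0,0,0.01],0,1],[[0,0,0.01],0,1],[[0,0,0],0,1],[[0,0,0],0,1],[[0,0,0],0,1],[[0,0,0],0,1],[[0,0,0],0,1]]'
python3 - <<'E'
from h import *
st();p=eyes.read_camera("wrist");save(p,"w4");g=p["pixels"].min(2).astype(int)
for n,q in(("w3",np.load("w3.npz")["pixels"].min(2).astype(int)),("now",g)):
    print(n,q[216:292:3,276:286].max(1))
for n in("knob","grip","bore","pointer"):
    for q in eyes.spot_point(n,p)[:1]:print(n,q["centre"],round(q["score"],2))
E
```

```text
t: 23.95
eef_pos: [551.5, -201.4, 174.6]
tcp_rot: [3.141, 0.0, 2.085]
ft_force: [4.4, -3.1, -0.4]
opening: 0.248
grip_force: 30.0
t23.95 pos [ 551.5 -201.4  174.6] rpy [3.141 0.    2.085] yaw 119.5 F [ 4.4 -3.1 -0.4] M [-0.74 -0.84 -0.01] open 0.248 grip 30.0 j6 -0.98
w3 [ 82 108  15  80  79  82  76  77  78  37 130 125 127 126 127 129 124 126
 125 125 127 128  19  16  22  23]
now [148 148  19  82  84  81  82  83  82  39 133 132 130 130 131 132 132 130
 132 131 133 130  19  21  19  25]
knob [258.0, 281.2] 0.9
grip [278.4, 278.7] 0.9
bore [260.2, 280.6] 0.9
pointer [220.6, 279.1] 0.9
```

```bash
python3 -m inch '[[[-0.003,0.002,0.01],0,1],[[-0.003,0.002,0.01],0,1],[[0,0,0.01],0,1],[[0,0,0.01],0,1],[[0,0,0],0,1],[[0,0,0],0,1],[[0,0,0],0,1],[[0,0,0],0,1],[[0,0,0],0,1],[[0,0,0],0,1]]'
python3 -c "
from h import *
st()"
```

```text
t: 25.45
eef_pos: [551.6, -201.4, 172.3]
tcp_rot: [-3.142, -0.0, 2.085]
ft_force: [1.1, -1.6, 5.7]
opening: 0.253
grip_force: 30.0
t25.45 pos [ 551.6 -201.4  172.3] rpy [-3.142 -0.     2.085] yaw 119.5 F [ 1.1 -1.6  5.7] M [-0.33 -0.06  0.03] open 0.253 grip 30.0 j6 -0.98
```

```bash
python3 -m inch '[[[0,0,0.01],0,1],[[0,0,0.01],0,1],[[0,0,0.01],0,1],[[0,0,0.01],0,1],[[0,0,0],0,1],[[0,0,0],0,1],[[0,0,0],0,1],[[0,0,0],0,1],[[0,0,0],0,1],[[0,0,0],0,1]]'
python3 -c "
from h import *
st()"
```

```text
t: 26.7
eef_pos: [551.6, -201.4, 169.8]
tcp_rot: [-3.141, -0.0, 2.085]
ft_force: [1.4, -0.7, -5.8]
opening: 0.249
grip_force: 30.0
t26.70 pos [ 551.6 -201.4  169.8] rpy [-3.141 -0.     2.085] yaw 119.5 F [ 1.4 -0.7 -5.8] M [-0.29 -0.18 -0.01] open 0.249 grip 30.0 j6 -0.98
```

```bash
python3 -m inch '[[[0,0,0.01],0,1],[[0,0,0.01],0,1],[[0,0,0.01],0,1],[[0,0,0.005],0,1],[[0,0,0.005],0,1],[[0,0,0],0,1],[[0,0,0],0,1],[[0,0,0],0,1],[[0,0,0],0,1],[[0,0,0],0,1]]'
python3 -c "
from h import *
st()"
```

```text
t: 27.95
eef_pos: [551.7, -201.4, 167.9]
tcp_rot: [3.141, -0.0, 2.085]
ft_force: [-1.2, 2.0, 5.3]
opening: 0.252
grip_force: 30.0
t27.95 pos [ 551.7 -201.4  167.9] rpy [ 3.141 -0.     2.085] yaw 119.5 F [-1.2  2.   5.3] M [0.33 0.45 0.02] open 0.252 grip 30.0 j6 -0.98
```

```bash
python3 -m inch '[[[0,0,0.005],0,1],[[0,0,0],0,1],[[0,0,0],-0.9,1],[[0,0,0],-1,1],[[0,0,0],-1,1],[[0,0,0],-1,1],[[0,0,0],-1,1],[[0,0,0],-1,1],[[0,0,0],-1,1],[[0,0,0],-1,1]]'
python3 -c "
from h import *
st()"
```

```text
t: 29.2
eef_pos: [551.9, -200.6, 167.9]
tcp_rot: [3.14, 0.0, 2.777]
ft_force: [-0.8, 8.2, 7.8]
opening: 0.248
grip_force: 30.0
t29.20 pos [ 551.9 -200.6  167.9] rpy [3.14  0.    2.777] yaw 159.1 F [-0.8  8.2  7.8] M [ 1.47  0.17 -0.14] open 0.248 grip 30.0 j6 -1.67
```

```bash
python3 -m inch '[[[0.003,0.008,0],0,1],[[0,0,0],0,1],[[0,0,0],0,1],[[0,0,0],0,1],[[0,0,0],0,1],[[0,0,0],0,1],[[0,0,0],0,1],[[0,0,0],0,1],[[0,0,0],0,1],[[0,0,0],0,1]]'
python3 - <<'E'
from h import *
st();p=eyes.read_camera("wrist");save(p,"w5")
E
```

```text
t: 30.45
eef_pos: [551.9, -200.6, 167.9]
tcp_rot: [3.141, 0.001, 2.775]
ft_force: [-0.8, 3.9, 8.4]
opening: 0.251
grip_force: 30.0
t30.45 pos [ 551.9 -200.6  167.9] rpy [3.141e+00 1.000e-03 2.775e+00] yaw 159.0 F [-0.8  3.9  8.4] M [0.81 0.3  0.01] open 0.251 grip 30.0 j6 -1.67
```

View pics/w5.png

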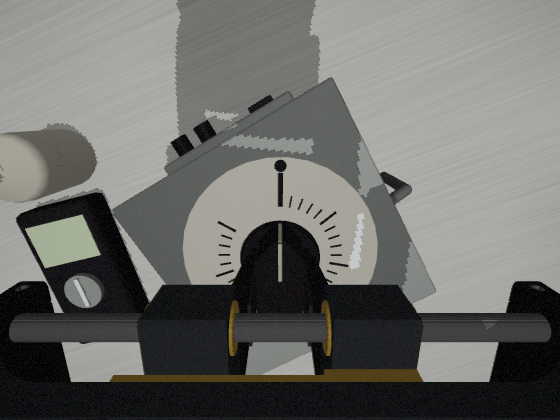

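The nose line at column 280 points straight at the zero mark, dot at (165,280). The knob is home, so I'll let go and rise slowly.

```bash
python3 -m inch '[[[0,0,0],0,0.2],[[0,0,0],0,-0.2],[[0,0,0],0,-0.3],[[0,0,0],0,-0.3],[[0,0,0],0,-0.3],[[0,0,0],0,-0.3],[[0,0,0],0,-0.3],[[0,0,-0.02],0,-0.3],[[0,0,-0.05],0,-0.3],[[0,0,-0.1],0,-0.3]]'  && python3 -m inch '[[[0,0,-0.2],0,-0.3],[[0,0,-0.3],0,-0.3],[[0,0,-0.3],0,-0.3],[[0,0,-0.3],0,-0.3],[[0,0,-0.2],0,-0.3],[[0,0,0],0,-0.3],[[0,0,0],0,-0.3],[[0,0,0],0,-0.3],[[0,0,0],0,-0.3],[[0,0,0],0,-0.3]]'
python3 - <<'E'
from h import *
s,r,y=st();p=eyes.read_camera("wrist");save(p,"w6");v,M=whiteline(p,(280,280),120,z=176);print(proj(p,[551.9,-200.6,176]))
E
```

```text
t: 31.75
eef_pos: [551.7, -200.9, 177.7]
tcp_rot: [3.141, -0.0, 2.775]
ft_force: [-1.5, -0.1, 0.4]
opening: 0.65
grip_force: 0.0
t: 33.0
eef_pos: [551.7, -201.0, 255.2]
tcp_rot: [3.141, -0.0, 2.775]
ft_force: [0.1, -0.9, -0.4]
opening: 0.648
grip_force: 0.0
t33.00 pos [ 551.7 -201.   255.2] rpy [ 3.141 -0.     2.775] yaw 159.0 F [ 0.1 -0.9 -0.4] M [-0.04 -0.01 -0.05] open 0.648 grip 0.0 j6 -1.67
line n 26 ends [ 530.1 -190.8] [ 547.6 -197.4] angle 159.25435 mask score 0.68
[229.42053549 278.18662453]
```

View pics/w6.png

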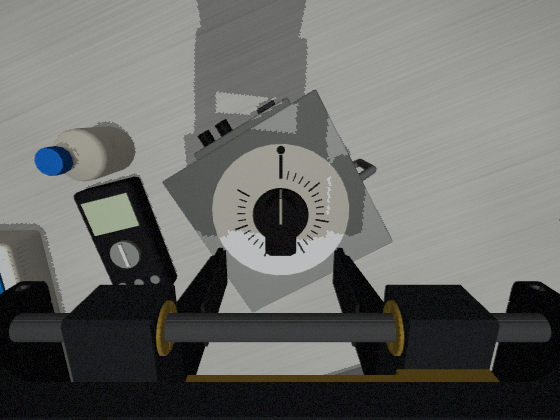

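The knob is on the spindle with its line at column 281, pointing at the zero dot at (150,281); the fit gives 159.3° against 158.9° for the mark. The gripper is clear, so I'll hand in.

```bash
python3 -c "
from cell import env
print(env.job_done())"
```

```text
the job is handed in; nothing more can be done
None
```

The knob is back on the spindle, pushed down to its home height and turned to within about half a degree of the zero mark; the gripper is clear, nothing else was knocked, and the job was handed in at about 33 s (no verdict came back).

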